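Let down the breakfast cupboard's flap on its two supports and serve the jar on it

TASK

Get the breakfast cupboard ready: pull both slide-out supports fully out before you open the drop-front flap, then lower the flap gently, without letting it fall, until it rests level on them. The jar with the red lid stands in the way in front of the cupboard; move it aside without tipping it over, and at the end leave it standing upright on the lowered flap. Leave everything else where it is.

Things in the scene. Friction and masses are not known exactly. Their poses are not given: they have to be found in the camera images.
- cupboard: White countertop cupboard (all sizes in mm), 280 wide, 190 deep, 250 high, with a light-wood drop front that leans back; fixed, at a new place and angle each time. Origin on the table below the middle of the flap's hinge line; x points to its back, y to its left seen from the front, z up. The base below the hinge (80 high) has its front face at x = 0; the carcass ends at x = 190, y = -140..140.
- kept_timer: Red kitchen timer, 71 across, 61 high, fixed on the cupboard's top near the back left.
- support_left (a joint): Left slide-out support: a wooden bar 20 wide, 36 high, 170 long, in the base at y = +95 of the cupboard, its top at z = 80. Metres it is pulled out along the cupboard's -x: 0 fully in, 0.09 fully out (stop). It slides with about 1.5 N of friction and stays where it is left.
- support_right (a joint): Right slide-out support, the same at y = -95 of the cupboard; 0 fully in, 0.09 m fully out.
- support_left_pull (a point): Middle of the left support's pull: a black barrel 18 in diameter and 34 long, lying along the cupboard's y, on a stem 9 thick, 46 in front of the support's front face (1 in front of the base when in), 62 above the table; its flat ends can be pinched from above. Axes as the cupboard's.
- support_right_pull (a point): Middle of the right support's pull, the same barrel.
- flap (a joint): Flap angle, rad: 0 shut (leaning back 0.30 from upright; its weight keeps it so), 0.30 upright, 1.87 level on the pulled-out supports, 2.37 drooping without them. A light-wood board 280 wide, 185 from hinge to free edge, 16 thick, 0.45 kg, hinged at the cupboard's x = 0, z = 80 on its outer face's lower edge; the hinge is nearly free, so past upright the flap falls unless held.
- flap_pull (a point): Middle of the flap's pull: a black barrel 20 in diameter, 36 long, lying along the cupboard's y on a stem 9 thick, 41 beyond the middle of the flap's free edge. The flap turns easily about the barrel when its flat ends are pinched. 226 from the hinge line, at the flap's mid-thickness. Its z points along the flap away from the hinge, its y is the cupboard's y.
- flap_rest (a point): Fixed point of the cupboard: the middle of the flap's upper face when the flap lies level on the supports, 92 in front of the hinge line and 96 above the table. Axes as the cupboard's.
- jar: Jar of spread with a red lid, 62 across and 86 high, 0.25 to 0.5 kg, standing on the table in front of the cupboard. Origin at the centre of its underside, z up. Can be gripped round the body or lid from above.
- mill: Dark-wood pepper mill, 58 across, 170 high, standing loose beyond the flap's swing. Origin at the centre of its underside.
- tomato: Tomato, 62 across, 61 high, lying loose beyond the flap's swing. Origin at the centre of its underside.
- lemon: Lemon, 83 x 58 x 58, loose on the table. Origin at the centre of its underside.
- onion: Red onion, 84 across, 82 high, loose on the table. Origin at the centre of its underside.
- coffee_canister: White lidded canister, 97 across, 130 high, fixed bystander at the back of the table. Origin at the centre of its underside.
- bottle: Green oil bottle, 62 across, 268 high, fixed bystander at the back. Origin at the centre of its underside.
- kettle: Electric kettle, 156 x 220, 223 high, standing on its base (256 x 158, 21 high), fixed bystander at the back left. Origin at the centre of its underside, 21 above the table.
- tea_canister: Cream canister with a wooden lid, 97 across, 110 high, fixed bystander at the left. Origin at the centre of its underside.
Mind the look-alikes: they are no part of the job. What is shaped like the jar but purple or turquoise is not meant.

How it is judged:
On the way, in this order (a step that is already met when the one before it is completed fails the run):
1. both supports are fully out while the flap is still shut (value of joint each of support_left, support_right above 0.082 m and value of joint flap below 0.15 rad), for 0.1 s.
2. the flap lies level on both supports, at rest (value of joint each of support_left, support_right above 0.082 m and value of joint flap between 1.83 and 1.92 rad and velocity of joint flap between -0.1 and 0.1 rad/s), for 0.2 s.
At the end, for the whole second after the job is handed in: Both supports are pulled out at least 82 of 90 mm; the flap lies level on them (1.83 to 1.92 rad); the jar stands upright (within 0.12 rad) and at rest on the flap's upper face, its middle at least 7 mm inside the flap's free edge (value of joint each of support_left, support_right above 0.082 m and value of joint flap between 1.83 and 1.92 rad and x of jar in the frame of flap_rest between -0.085 and 0.085 m and y of jar in the frame of flap_rest between -0.13 and 0.13 m and z of jar in the frame of flap_rest between -0.01 and 0.01 m and angle between jar's own z axis and vertical below 0.12 rad and linear speed of jar below 0.02 m/s); the robot touches nothing.
It fails at once if the flap leaves its shut position (more than 0.3 rad) before both supports are out (value of joint flap above 0.3 rad and value of joint any of support_left, support_right below 0.075 m).
It fails at once if the flap falls or is slammed (faster than 3 rad/s) (velocity of joint flap above 3 rad/s).
It fails at once if the jar is tipped over (more than 0.6 rad) (angle between jar's own z axis and vertical above 0.6 rad).
It fails at once if the mill, tomato, lemon or onion is moved by more than 30 mm (distance of any of mill, tomato, lemon, onion from where it was at the start of the episode above 0.03 m).
It also fails if it takes over 72 s, if anything falls off the work surface, if the arm or the gripper's body presses on something with over 40 N, if the wrist force passes 120 N, or if a joint passes its speed limit or range.

ROBOT

A 7-joint arm with a two-finger parallel gripper is mounted at the origin on the work surface; the furniture and walls round the work are solid. World frame = base frame: x ahead of the robot, y to its left, z up, the work surface at z = 0. Lengths are in m, angles in rad, forces in N, time in s.
With the tool pointing down it reaches from about 0.4 to 0.85 m from the base axis. Payload 10.4 kg.
Tool frame: the origin (TCP) lies between the finger pads; the fingertips stand 22 mm ahead of it and the grasp point (between the pads) lies 3 mm ahead of it (r.nose_length is the distance from the TCP to the fingertips, in m); z points along the fingers, y is the line along which they close (so a half turn about z gives the same grasp; the last joint's range is limited). The gripper opens to 87 mm and grips with 3 to 60 N. Pads are 19 mm wide; open, the fingers measure 117 mm over their backs; the gripper's body (75 mm by 190 mm) begins 51 mm behind the grasp point.
Start: joints at [-1.238, 0.332, -0.065, 1.46, 0.022, 1.35, -0.088], TCP at [0.218, 0.586, 0.245] pointing down, gripper open.
Joint ranges: [-2.6, 2.6], [-0.5, 2.12], [-1.47, 1.34], [0.16, 2.42], [-1.27, 4.41], [0.06, 2.06], [-2.6, 2.6]. Speed limits (rad/s): [2.22, 2.22, 2.79, 2.79, 3.14, 3.14, 3.14].

INTERFACE

Orientations are given as a unit quaternion [x, y, z, w].
In Python, from bench import readout, cams, r gives the robot as it stands. The module is installed in compiled form; this text tells all that it offers.
- The arm moves only by the tool step_arm, never from a script. Its argument "deltas" is a list that holds one entry, the list of rows, each a list of 7 numbers: the turn, a rotation vector about the tool's x, y, z in rad, then the shift along the tool's x, y, z in m, then the opening in per cent of the stroke, from 0 (shut) to 100 (fully open). A call has 1 to 20 rows; each row is the pose to reach, as a shift and turn from the pose commanded when the call began, along the tool's axes at that moment; what a row does not reach only later rows make up. A row lasts 1/8 s, in which the tool goes at most 62.5 mm and 10.7 degrees, less where a joint would pass 70% of its speed; a pose out of reach is approached as far as the arm can. A call with a gripper value outside its range is refused whole. The fingers move at their own pace and stop on an object; "squeeze" is the grip in N (left out, the last holds). Time passes only in rows, so rows that repeat a pose let the fingers close. It gives the time, the measured TCP pose, the force, the opening and the grip force at its end, in the units of the state.
- readout.read_state(): the state, without advancing time (a new reading comes with each control period).
- cams.camera(name): name is "scene" or "side" or "wrist"; returns a dict with "img" (384x512x3 uint8, red, green, blue), "fx", "fy", "cx", "cy" (pixels), "origin" and "rotation" of the camera in the world; the wrist camera has in their place "T_tool_cam" (4x4, takes a point from camera to tool coordinates, whose origin is the TCP and whose axes are the flange's). Camera axes: x right, y up, looking along -z (the intrinsics and any distortion apply to the point x, -y, -z); pixel columns grow to the right and rows downward; lengths in m; the calibration is good to about 2 mm. A picture is of the moment at which its call begins: read the wrist's pose just before it. There is no depth.
- r.close_job(): hands the job in; it is judged then, once.
The state is a dict: "time": time; "joint_positions": joint angles; "joint_vel": joint speeds; "joint_torque": joint torques, N m; "ee_pos": TCP position; "eef_rot": TCP orientation; "ft_force": force on the tool from outside, world axes, zero at the start; "torque": the same for the moment, N m; "width": finger opening in m; "grip_force": force on a finger pad.
Only numpy, scipy, OpenCV 4.12 (cv2) and the standard library are available. Lean on these libraries where they do the work, as an engineer would, in place of code of your own. Each camera call takes 0.05 s, during which the arm holds its last target. There are 200 camera calls.

## Working session

There is one attempt and no reset: what is moved stays moved. The work goes in short steps, Python scripts to look and compute and a tool call to move; the robot and the scene stay as the last step left them, time stands still between calls to the robot, and variables do not carry over. Pictures are saved under pics/ and viewed, at most 10 in all, crops included, and the job is handed in when it is done.

Besides the shell and the picture viewer there is one more tool, called as a command line: name --argument value ..., lists and objects as JSON in quotes. step_arm: Moves the arm, as the interface text tells. Its arguments: {"type":"object","properties":{"deltas":{"type":"array"},"squeeze":{"type":"number"}},"required":["deltas"]}

```bash
mkdir -p pics; cat > h.py <<'E'
import numpy as np, cv2
from scipy.spatial.transform import Rotation as R
from bench import readout, cams, r
def cam(n):
    s=readout.read_state(); c=cams.camera(n)
    if 'T_tool_cam' in c:
        T=np.array(c['T_tool_cam']); A=R.from_quat(s['eef_rot']).as_matrix()
        c['origin']=A@T[:3,3]+s['ee_pos']; c['rotation']=A@T[:3,:3]
    c['origin']=np.array(c['origin']); c['rotation']=np.array(c['rotation']); return c
def ray(c,u,v):
    d=np.array([(u-c['cx'])/c['fx'],-(v-c['cy'])/c['fy'],-1.]); d=c['rotation']@d; return d/np.linalg.norm(d)
def onz(c,u,v,z):
    d=ray(c,u,v); return c['origin']+d*(z-c['origin'][2])/d[2]
def tri(c1,p1,c2,p2):
    d1,d2=ray(c1,*p1),ray(c2,*p2); o1,o2=c1['origin'],c2['origin']
    t=np.linalg.lstsq(np.c_[d1,-d2],o2-o1,rcond=None)[0]; a,b=o1+d1*t[0],o2+d2*t[1]
    return (a+b)/2,np.linalg.norm(a-b)
def proj(c,p):
    q=c['rotation'].T@(np.array(p)-c['origin']); return c['cx']+c['fx']*q[0]/-q[2], c['cy']-c['fy']*q[1]/-q[2]
def save(n,img): cv2.imwrite('pics/'+n+'.png',img[...,::-1])
E
python3 - <<'E'
from h import *
a=cam('scene');b=cam('side');w=cam('wrist')
for c,n in((a,'scene'),(b,'side'),(w,'wrist')):
    np.save(n+'.npy',c['img']); print(n,c['fx'],c['cx'],c['cy'],c['origin'].round(3),c['rotation'].round(3).tolist(),[k for k in c])
save('scene0',cv2.resize(a['img'],(800,600),interpolation=cv2.INTER_CUBIC)); save('side0',cv2.resize(b['img'],(800,600),interpolation=cv2.INTER_CUBIC))
print(readout.read_state(), r.nose_length)
E
```

```text
scene 352.57073424237484 253.18238714518355 189.21063632594334 [-0.175  0.917  0.812] [-0.157, 0.485, 0.812, -0.283] ['img', 'fx', 'fy', 'cx', 'cy', 'origin', 'rotation']
side 381.8029346095447 258.31910234551225 189.6411151322779 [0.725 0.834 1.214] [0.05, 0.335, 0.933, 0.125] ['img', 'fx', 'fy', 'cx', 'cy', 'origin', 'rotation']
wrist 342.51821500059594 262.8810024741016 196.1755489513822 [0.156 0.609 0.385] [[0.349, -0.909, -0.228], [0.937, 0.338, 0.087], [-0.002, -0.244, 0.97]] ['img', 'fx', 'fy', 'cx', 'cy', 'T_tool_cam', 'origin', 'rotation']
{'time': 0.15, 'joint_positions': array([-1.23758255,  0.33273886, -0.06473863,  1.46073103,  0.02161847,
        1.34989567, -0.08848304]), 'joint_vel': array([-1.30486485e-03, -8.08428257e-04, -5.77553569e-04, -1.38467002e-03,
       -2.79282697e-04, -2.09328423e-03,  9.42413195e-05]), 'joint_torque': array([ 1.28137417e-03, -6.23633409e+01,  2.49834009e-02, -3.90141714e+01,
       -6.13443344e-02,  3.73440539e-02,  9.74141813e-05]), 'ee_pos': array([0.21761242, 0.58561266, 0.24393749]), 'eef_rot': array([ 1.76933404e-01,  9.84222678e-01, -5.33687657e-04, -7.02251365e-05]), 'ft_force': array([0.28258349, 0.3787602 , 0.19788973]), 'torque': array([ 0.03588575, -0.01690394, -0.01560867]), 'grip_force': 0.0, 'width': 0.08730311704678098} 0.022
```

View pics/scene0.png

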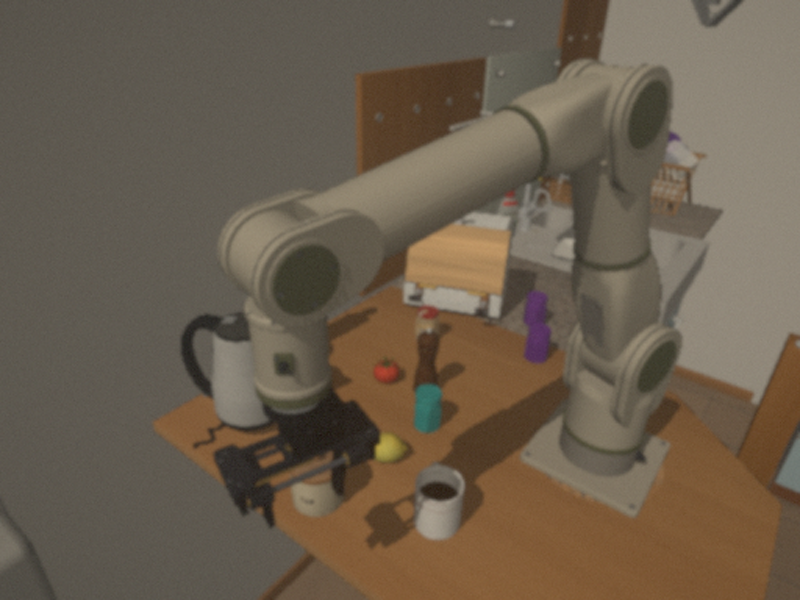

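View pics/side0.png

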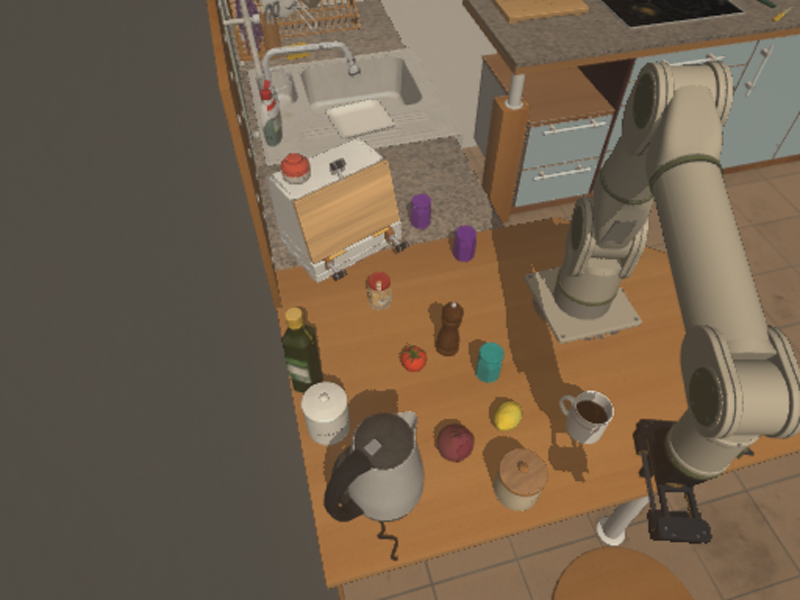

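The candidates in the side view (800x600) are red-lid jar (379,290), purple (421,210) and (464,243), and turquoise (490,362). Only the one at (379,290) has a red lid, so it fits the description. I'll confirm it in a crop. The camera rotation is a quaternion, so I'll fix that too.

```bash
sed -i "s/c\['rotation'\]=np.array(c\['rotation'\]); return c/c['rotation']=np.array(c['rotation'])\n/; s/; c\['rotation'\]=np.array(c\['rotation'\])\\\\n//" h.py
python3 - <<'E'
s=open('h.py').read()
import re
i=s.index("    c['origin']=np.array"); j=s.index("def ray")
s=s[:i]+"""    c['origin']=np.array(c['origin']); q=np.array(c['rotation'])
    c['rotation']=R.from_quat(q).as_matrix() if q.size==4 else q.reshape(3,3)
    return c
"""+s[j:]
open('h.py','w').write(s)
E
python3 - <<'E'
from h import *
a=cam('scene');b=cam('side')
f=.64
print('jar lid',tri(a,(428*f,314*f),b,(379*f,278*f)))
for n,u,v,z in(('jar on z86',379,278,.086),('Lpull',338,275,.062),('Rpull',400,244,.062),('fpull',338,165,.29),('mill base',448,350,0),('tomato',413,362,.02),('turq',489,372,0),('lemon',508,416,.029),('onion',456,442,.04),('purp',464,252,0),('purp2',421,221,0),('bottle',300,385,0),('base',585,310,0)):
    print(n,onz(b,u*f,v*f,z).round(3))
im=b['img'][80:210,165:320]; save('cropside',cv2.resize(im,(715,600),interpolation=cv2.INTER_CUBIC))
im=a['img'][110:230,240:350]; save('cropscene',cv2.resize(im,(550,600),interpolation=cv2.INTER_CUBIC))
E
```

```text
jar lid (array([ 0.50945148, -0.13659548,  0.07711629]), np.float64(0.011777489763222399))
jar on z86 [ 0.508 -0.136  0.086]
Lpull [ 0.603 -0.194  0.062]
Rpull [ 0.419 -0.261  0.062]
fpull [ 0.555 -0.345  0.29 ]
mill base [0.385 0.063 0.   ]
tomato [0.482 0.087 0.02 ]
turq [0.31  0.149 0.   ]
lemon [0.32  0.284 0.029]
onion [0.454 0.317 0.04 ]
purp [ 0.237 -0.243  0.   ]
purp2 [ 0.318 -0.396  0.   ]
bottle [0.752 0.067 0.   ]
base [0.001 0.036 0.   ]
```

View pics/cropside.png

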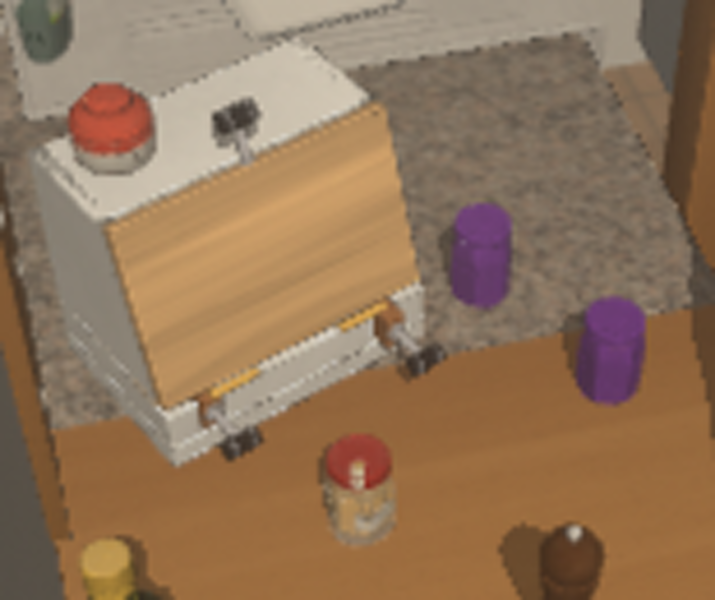

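View pics/cropscene.png

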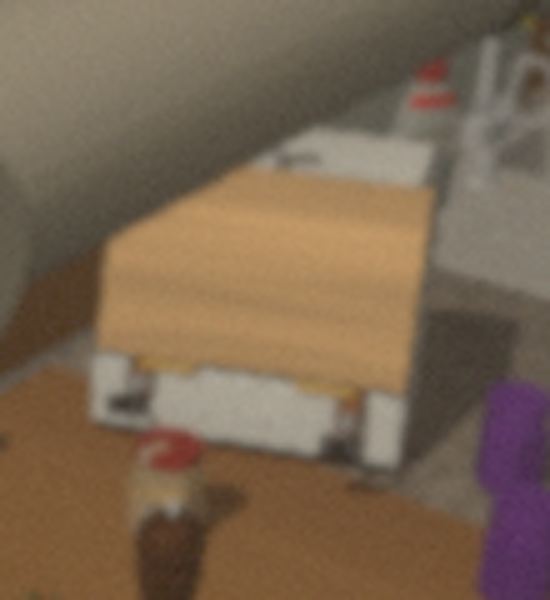

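The crops confirm the red-lidded jar, at side crop (360,490), standing in front of the cupboard. They also show the left pull at (241,440), the right pull at (425,357) and the flap pull at (235,118). Next I'll work out the cupboard frame.

```bash
python3 - <<'E'
from h import *
b=cam('side')
P=lambda u,v,z: onz(b,165+u/4.613,80+v/4.615,z)
L=P(241,441,.062);Rr=P(425,357,.062);F=P(235,118,.2935)
print(L,Rr,np.linalg.norm(L-Rr),F)
y=(L-Rr)/np.linalg.norm(L-Rr); x=np.array([y[1],-y[0],0]); o=(L+Rr)/2+.047*x; o[2]=0
print('yaw',np.degrees(np.arctan2(y[1],y[0])),'x',x,'o',o)
C=lambda p:(np.array([x,y])@(p-o)).round(3)
print('fpull cup (exp .074,0)',C(F))
a=P(162,400,.08);c=P(420,287,.08);print('hinge corners (0,+-.14)',C(a),C(c), 'yaw',np.degrees(np.arctan2(*(a-c)[[1,0]])))
print('base bottom corner L (0,.14)',C(P(177,464,0)))
a=P(110,222,.08+.185*np.cos(.3));c=P(383,108,.08+.185*np.cos(.3));print('flap top (.055,+-.14)',C(a),C(c))
print('wall?',P(65,540,0),P(55,430,0)); print('jar',C(P(360,458,.086)),P(360,458,.086))
E
```

```text
[ 0.59937529 -0.19560899  0.062     ] [ 0.41666747 -0.25295657  0.062     ] 0.191496451508391 [ 0.55742173 -0.34138846  0.2935    ]
yaw 17.425816871179453 x [ 0.29947073 -0.95410549  0.        ] o [ 0.5220965  -0.26912574  0.        ]
fpull cup (exp .074,0) [0.08  0.012]
hinge corners (0,+-.14) [0.018 0.138] [ 0.017 -0.131] yaw 17.348211547695133
base bottom corner L (0,.14) [0.01  0.136]
flap top (.055,+-.14) [0.059 0.142] [ 0.066 -0.124]
wall? [ 0.76517677 -0.17671071  0.        ] [ 0.75592445 -0.30880575  0.        ]
jar [-0.138  0.029] [ 0.50826783 -0.12906312  0.086     ]
```

```bash
cat >> h.py <<'E'
def go(p,yaw=None,pitch=0,p0=None):
    """row to reach world TCP p, tool y at world yaw (deg), tool down"""
    s=readout.read_state(); A=R.from_quat(s['eef_rot']).as_matrix(); p0=s['ee_pos'] if p0 is None else p0
    rv=np.zeros(3)
    if yaw is not None:
        c,n=np.cos(np.radians(yaw)),np.sin(np.radians(yaw))
        B=np.array([[-n,c,0],[c,n,0],[0,0,-1]]).T.T
        rv=R.from_matrix(A.T@B).as_rotvec()
    print('row',rv.round(4),(A.T@(np.array(p)-p0)).round(4),'at',s['ee_pos'].round(4),'t',round(s['time'],2))
E
python3 - <<'E'
from h import *
go((.218,.586,.34)); go((.49,-.13,.31),17.4)
E
```

```text
row [0. 0. 0.] [-0.0002  0.0003 -0.0957] at [0.2177 0.5858 0.2443] t 0.3
row [-4.000e-04  2.000e-04  9.114e-01] [-0.5046 -0.5761 -0.0654] at [0.2177 0.5858 0.2443] t 0.3
```

step_arm --deltas '[[[0, 0, 0, 0, 0, -0.06, 100], [0, 0, 0.15, -0.05, -0.06, -0.075, 100], [0, 0, 0.9114, -0.5046, -0.5761, -0.0654, 100], [0, 0, 0.9114, -0.5046, -0.5761, -0.0654, 100], [0, 0, 0.9114, -0.5046, -0.5761, -0.0654, 100], [0, 0, 0.9114, -0.5046, -0.5761, -0.0654, 100], [0, 0, 0.9114, -0.5046, -0.5761, -0.0654, 100], [0, 0, 0.9114, -0.5046, -0.5761, -0.0654, 100], [0, 0, 0.9114, -0.5046, -0.5761, -0.0654, 100], [0, 0, 0.9114, -0.5046, -0.5761, -0.0654, 100], [0, 0, 0.9114, -0.5046, -0.5761, -0.0654, 100], [0, 0, 0.9114, -0.5046, -0.5761, -0.0654, 100], [0, 0, 0.9114, -0.5046, -0.5761, -0.0654, 100], [0, 0, 0.9114, -0.5046, -0.5761, -0.0654, 100], [0, 0, 0.9114, -0.5046, -0.5761, -0.0654, 100], [0, 0, 0.9114, -0.5046, -0.5761, -0.0654, 100], [0, 0, 0.9114, -0.5046, -0.5761, -0.0654, 100], [0, 0, 0.9114, -0.5046, -0.5761, -0.0654, 100]]]'

```text
time: 2.55
ee_pos: [0.49, -0.1292, 0.31]
eef_rot: [0.592, 0.806, 0.0, -0.0]
ft_force: [-0.7, 0.0, 0.2]
width: 0.0873
grip_force: 0.0
```

```bash
python3 - <<'E'
from h import *
s=readout.read_state(); print(s['ee_pos'],s['eef_rot'],s['time'],s['joint_positions'].round(2))
w=cam('wrist'); save('w1',cv2.resize(w['img'],(800,600),interpolation=cv2.INTER_CUBIC))
import pickle; pickle.dump(w,open('w1.pkl','wb'))
E
```

```text
[ 0.48998636 -0.12915191  0.31001337] [ 5.91501864e-01  8.06303557e-01  3.36933217e-04 -7.26084555e-05] 2.55 [-0.63  0.01  0.82  1.7  -0.01  1.43  0.5 ]
```

View pics/w1.png

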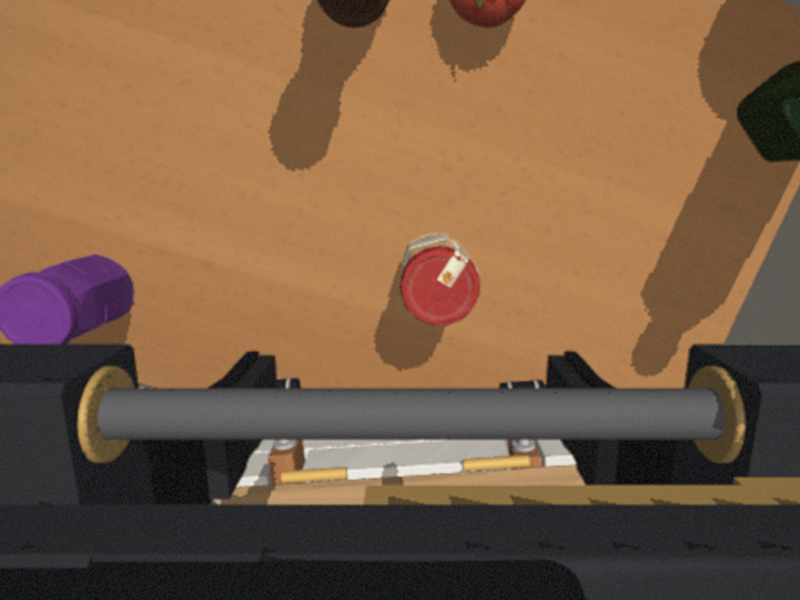

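The wrist view shows the jar lid at (440,286), the support front ends at about (287,450) and (525,450), and the pulls hidden behind the gripper bar.

```bash
python3 - <<'E'
from h import *
import pickle; w=pickle.load(open('w1.pkl','rb')); f=.64
hsv=cv2.cvtColor(w['img'],cv2.COLOR_RGB2HSV); m=((hsv[...,0]<8)|(hsv[...,0]>172))&(hsv[...,1]>150)&(hsv[...,2]>80)
m[:120]=0;m[215:]=0;m=m.astype(np.uint8)
cs=cv2.findContours(m,0,2)[0]; c=max(cs,key=cv2.contourArea); (u,v),rad=cv2.minEnclosingCircle(c); print(u,v,rad)
J=onz(w,u,v,.086); print('jar',J, 'diam',np.linalg.norm(onz(w,u+rad,v,.086)-onz(w,u-rad,v,.086)))
a,b=onz(w,530*f,462*f,.08),onz(w,283*f,477*f,.08); print('strip',a,b,np.degrees(np.arctan2(*(a-b)[[1,0]])))
a,b=onz(w,525*f,447*f,.08),onz(w,287*f,447*f,.08); print('sup',a,b,np.linalg.norm(a-b))
go((J[0],J[1],.2),17.4); go((J[0],J[1],.06),17.4)
E
```

```text
281.0275573730469 182.72463989257812 25.41554832458496
jar [ 0.51211854 -0.13328058  0.086     ] diam 0.05534846822175902
strip [ 0.62314262 -0.24543673  0.08      ] [ 0.44451059 -0.31520958  0.08      ] 21.335389078429017
sup [ 0.61499505 -0.23460646  0.08      ] [ 0.44113523 -0.2892826   0.08      ] 0.1822545423529939
row [ 0.0005 -0.0005  0.0009] [-0.0104  0.0199  0.11  ] at [ 0.49   -0.1293  0.31  ] t 2.6
row [ 0.0005 -0.0005  0.0009] [-0.0105  0.0198  0.25  ] at [ 0.49   -0.1293  0.31  ] t 2.6
```

step_arm --deltas '[[[0, 0, 0, -0.0105, 0.02, 0.06, 100], [0, 0, 0, -0.0105, 0.02, 0.12, 100], [0, 0, 0, -0.0105, 0.02, 0.18, 100], [0, 0, 0, -0.0105, 0.02, 0.22, 100], [0, 0, 0, -0.0105, 0.02, 0.25, 100], [0, 0, 0, -0.0105, 0.02, 0.25, 100], [0, 0, 0, -0.0105, 0.02, 0.25, 60], [0, 0, 0, -0.0105, 0.02, 0.25, 40], [0, 0, 0, -0.0105, 0.02, 0.25, 40], [0, 0, 0, -0.0105, 0.02, 0.25, 40], [0, 0, 0, -0.0105, 0.02, 0.25, 40]]]' --squeeze 20

```text
time: 3.98
ee_pos: [0.5127, -0.1339, 0.0605]
eef_rot: [0.592, 0.806, 0.0, 0.0]
ft_force: [-2.0, 1.6, 6.5]
width: 0.0589
grip_force: 20.0
```

```bash
python3 - <<'E'
from h import *
s=readout.read_state(); p=s['ee_pos']
go((p[0],p[1],.2)); go((.607,.012,.2)); go((.607,.012,p[2]+.003)); print(s['width'],s['grip_force'])
E
```

```text
row [0. 0. 0.] [ 0.      0.0002 -0.1395] at [ 0.5127 -0.1339  0.0605] t 3.98
row [0. 0. 0.] [ 0.111   0.1337 -0.1393] at [ 0.5127 -0.1339  0.0605] t 3.98
row [0. 0. 0.] [ 0.111   0.1336 -0.0028] at [ 0.5127 -0.1339  0.0605] t 3.98
0.0588917693097794 20.00072499155067
```

step_arm --deltas '[[[0, 0, 0, 0, 0, -0.03, 40], [0, 0, 0, 0, 0, -0.05, 40], [0, 0, 0, 0.03, 0.036, -0.05, 40], [0, 0, 0, 0.06, 0.072, -0.05, 40], [0, 0, 0, 0.09, 0.108, -0.05, 40], [0, 0, 0, 0.111, 0.134, -0.05, 40], [0, 0, 0, 0.111, 0.134, -0.05, 40], [0, 0, 0, 0.111, 0.134, -0.03, 40], [0, 0, 0, 0.111, 0.134, -0.012, 40], [0, 0, 0, 0.111, 0.134, -0.001, 40], [0, 0, 0, 0.111, 0.134, -0.001, 40], [0, 0, 0, 0.111, 0.134, -0.001, 100], [0, 0, 0, 0.111, 0.134, -0.001, 100], [0, 0, 0, 0.111, 0.134, -0.001, 100], [0, 0, 0, 0.111, 0.134, -0.04, 100], [0, 0, 0, 0.111, 0.134, -0.1, 100], [0, 0, 0, 0.111, 0.134, -0.16, 100], [0, 0, 0, 0.111, 0.134, -0.2, 100]]]'

```text
time: 6.22
ee_pos: [0.6075, 0.0118, 0.2633]
eef_rot: [0.592, 0.806, 0.001, 0.001]
ft_force: [0.6, -0.2, 0.5]
width: 0.0868
grip_force: 0.0
```

```bash
python3 - <<'E'
from h import *
go((.51,-.06,.3),17.4); go((.53,-.10,.3),17.4)
E
```

```text
row [ 0.0033  0.0001 -0.0003] [-0.0394 -0.1143 -0.0371] at [0.6075 0.0118 0.2633] t 6.22
row [ 0.0033  0.0001 -0.0003] [-0.0835 -0.1072 -0.037 ] at [0.6075 0.0118 0.2633] t 6.22
```

step_arm --deltas '[[[0, 0, 0, -0.05, -0.04, -0.037, 100], [0, 0, 0, -0.09, -0.09, -0.037, 100], [0, 0, 0, -0.13, -0.13, -0.037, 100], [0, 0, 0, -0.146, -0.143, -0.037, 100], [0, 0, 0, -0.146, -0.143, -0.037, 100], [0, 0, 0, -0.146, -0.143, -0.037, 100], [0, 0, 0, -0.146, -0.143, -0.037, 100]]]'

```text
time: 7.1
ee_pos: [0.5147, -0.1687, 0.2967]
eef_rot: [0.591, 0.807, -0.0, -0.0]
ft_force: [-0.7, -0.1, 0.2]
width: 0.0871
grip_force: 0.0
```

```bash
python3 - <<'E'
from h import *
s=readout.read_state(); print(s['ee_pos'],s['eef_rot'],s['time'])
w=cam('wrist'); save('w2',cv2.resize(w['img'],(800,600),interpolation=cv2.INTER_CUBIC))
import pickle; pickle.dump(w,open('w2.pkl','wb'))
E
```

```text
[ 0.51473634 -0.16872017  0.29674373] [ 5.91204228e-01  8.06521878e-01 -1.17087578e-04 -8.81920267e-05] 7.1
```

View pics/w2.png

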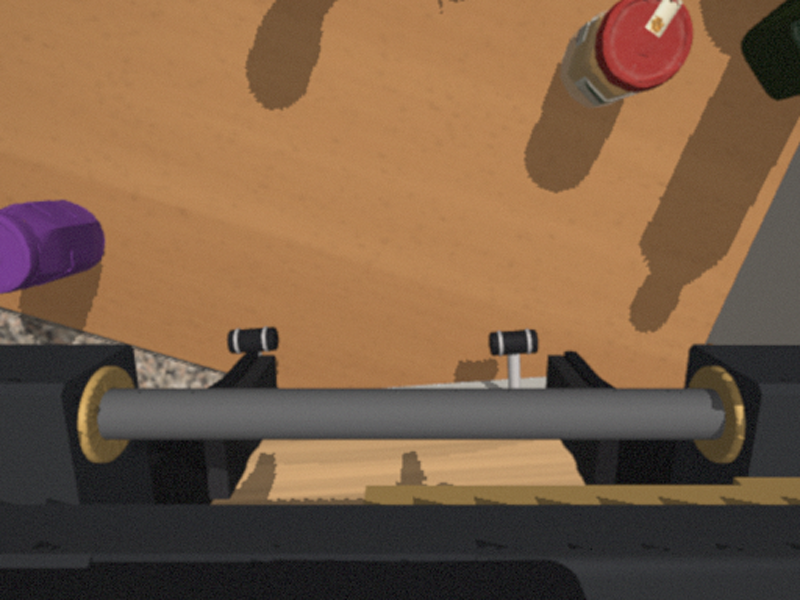

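The jar stands upright aside, with its lid at (645,42). The pull barrels are at (253,340), right, and (513,343), left.

```bash
python3 - <<'E'
from h import *
import pickle; w=pickle.load(open('w2.pkl','rb')); f=.64
L=onz(w,513*f,343*f,.062);Rr=onz(w,253*f,340*f,.062)
d=L-Rr; yaw=np.degrees(np.arctan2(d[1],d[0])); print(L,Rr,np.linalg.norm(d),yaw)
y=d/np.linalg.norm(d); x=np.array([y[1],-y[0],0]); o=(L+Rr)/2+.047*x; o[2]=0; np.save('cup.npy',np.array([x,y,o])); print('o',o,'fpull',o+.0744*x)
for p in (L,Rr):
    go((p[0],p[1],.15),yaw); go((p[0],p[1],.062),yaw); print(-x*.092)
E
```

```text
[ 0.60344951 -0.19967929  0.062     ] [ 0.42014195 -0.25509973  0.062     ] 0.19150218510194797 16.821945932204855
o [ 0.52539745 -0.27237832  0.        ] fpull [ 0.5469287  -0.34359465  0.        ]
row [-0.0004  0.      0.012 ] [-0.0561  0.0755  0.1467] at [ 0.5147 -0.1689  0.2967] t 7.15
row [-0.0004  0.      0.012 ] [-0.0561  0.0755  0.2347] at [ 0.5147 -0.1689  0.2967] t 7.15
[-0.02662466  0.0880632  -0.        ]
row [-0.0004  0.      0.012 ] [-0.0538 -0.116   0.1468] at [ 0.5147 -0.1689  0.2967] t 7.15
row [-0.0004  0.      0.012 ] [-0.0538 -0.116   0.2348] at [ 0.5147 -0.1689  0.2967] t 7.15
[-0.02662466  0.0880632  -0.        ]
```

step_arm --deltas '[[[0, 0, 0.01, -0.03, 0.04, 0.03, 63], [0, 0, 0.01, -0.056, 0.0755, 0.07, 63], [0, 0, 0.01, -0.056, 0.0755, 0.13, 63], [0, 0, 0.01, -0.056, 0.0755, 0.18, 63], [0, 0, 0.01, -0.056, 0.0755, 0.215, 63], [0, 0, 0.01, -0.056, 0.0755, 0.234, 63], [0, 0, 0.01, -0.056, 0.0755, 0.234, 63], [0, 0, 0.01, -0.056, 0.0755, 0.234, 20], [0, 0, 0.01, -0.056, 0.0755, 0.234, 20], [0, 0, 0.01, -0.056, 0.0755, 0.234, 20], [0, 0, 0.01, -0.056, 0.0755, 0.234, 20]]]' --squeeze 15

```text
time: 8.52
ee_pos: [0.6033, -0.201, 0.0639]
eef_rot: [0.596, 0.803, 0.0, 0.0]
ft_force: [-1.1, 1.8, 6.5]
width: 0.0341
grip_force: 14.9
```

step_arm --deltas '[[[0, 0, 0, 0.02, 0, 0, 20], [0, 0, 0, 0.045, 0, 0, 20], [0, 0, 0, 0.07, 0, 0, 20], [0, 0, 0, 0.085, 0, 0, 20], [0, 0, 0, 0.092, 0, 0, 20], [0, 0, 0, 0.092, 0, 0, 20], [0, 0, 0, 0.092, 0, 0, 20]]]'

```text
time: 9.4
ee_pos: [0.5707, -0.1177, 0.0624]
eef_rot: [0.598, 0.802, -0.004, -0.003]
ft_force: [-23.8, -10.4, 15.1]
width: 0.0341
grip_force: 15.1
```

step_arm --deltas '[[[0, 0, 0, -0.001, -0.006, 0, 20], [0, 0, 0, -0.001, -0.006, 0, 60], [0, 0, 0, -0.001, -0.006, 0, 60], [0, 0, 0, -0.001, -0.006, -0.05, 60], [0, 0, 0, -0.001, -0.006, -0.11, 60], [0, 0, 0, -0.001, -0.006, -0.12, 60]]]'

```text
time: 10.15
ee_pos: [0.5727, -0.1158, 0.1869]
eef_rot: [0.596, 0.803, 0.002, 0.002]
ft_force: [0.0, -0.6, -0.9]
width: 0.0521
grip_force: 0.0
```

```bash
python3 - <<'E'
from h import *
yaw=21.4; t=np.radians(yaw); y=np.array([np.cos(t),np.sin(t),0]); x=np.array([y[1],-y[0],0]); o=np.array([.6033,-.201,0])+.047*x-.095*y
np.save('cup.npy',np.array([x,y,o])); print(o)
go((.420,-.255,.17),yaw); go((.420,-.255,.063),yaw)
E
```

```text
[ 0.53199891 -0.27942292  0.        ]
row [ 0.0058  0.0015 -0.0797] [-0.089  -0.1866  0.0159] at [ 0.5727 -0.1158  0.1869] t 10.15
row [ 0.0058  0.0015 -0.0797] [-0.0888 -0.1872  0.1229] at [ 0.5727 -0.1158  0.1869] t 10.15
```

step_arm --deltas '[[[0, 0, -0.04, -0.03, -0.055, 0, 60], [0.003, 0, -0.08, -0.06, -0.11, 0, 60], [0.006, 0.001, -0.08, -0.08, -0.16, 0.01, 60], [0.006, 0.001, -0.08, -0.089, -0.187, 0.03, 60], [0.006, 0.001, -0.08, -0.089, -0.187, 0.06, 60], [0.006, 0.001, -0.08, -0.089, -0.187, 0.1, 60], [0.006, 0.001, -0.08, -0.089, -0.187, 0.122, 60], [0.006, 0.001, -0.08, -0.089, -0.187, 0.122, 60], [0.006, 0.001, -0.08, -0.089, -0.187, 0.122, 20], [0.006, 0.001, -0.08, -0.089, -0.187, 0.122, 20], [0.006, 0.001, -0.08, -0.089, -0.187, 0.122, 20], [0.006, 0.001, -0.08, -0.089, -0.187, 0.122, 20]]]'

```text
time: 11.65
ee_pos: [0.42, -0.2541, 0.0619]
eef_rot: [0.563, 0.827, -0.001, -0.0]
ft_force: [8.5, 2.5, -3.4]
width: 0.0335
grip_force: 15.0
```

step_arm --deltas '[[[0, 0, 0, 0.02, 0, 0, 20], [0, 0, 0, 0.04, 0, 0, 20], [0, 0, 0, 0.06, 0, 0, 20], [0, 0, 0, 0.07, 0, 0, 20], [0, 0, 0, 0.076, 0, 0, 20], [0, 0, 0, 0.076, 0, 0, 20], [0, 0, 0, 0.076, 0, 0, 20]]]'

```text
time: 12.52
ee_pos: [0.3926, -0.1851, 0.0624]
eef_rot: [0.563, 0.826, -0.001, 0.001]
ft_force: [8.5, -3.5, -3.9]
width: 0.0337
grip_force: 15.0
```

step_arm --deltas '[[[0, 0, 0, 0.004, 0, 0, 20], [0, 0, 0, 0.008, 0, 0, 20], [0, 0, 0, 0.008, 0, 0, 20]]]'

```text
time: 12.9
ee_pos: [0.3907, -0.1801, 0.0633]
eef_rot: [0.564, 0.826, -0.002, 0.003]
ft_force: [9.5, -15.1, -0.4]
width: 0.0338
grip_force: 15.0
```

step_arm --deltas '[[[0, 0, 0, -0.006, -0.001, 0, 20], [0, 0, 0, -0.006, -0.001, 0, 60], [0, 0, 0, -0.006, -0.001, 0, 60], [0, 0, 0, -0.006, -0.001, -0.05, 60], [0, 0, 0, -0.006, -0.001, -0.11, 60], [0, 0, 0, -0.006, -0.001, -0.17, 100], [0, 0, 0, -0.006, -0.001, -0.23, 100], [0, 0, 0, -0.006, -0.001, -0.29, 100], [0, 0, 0, -0.006, -0.001, -0.3, 100]]]'

```text
time: 14.02
ee_pos: [0.3907, -0.1826, 0.364]
eef_rot: [0.564, 0.826, -0.001, -0.001]
ft_force: [0.0, 0.8, -0.4]
width: 0.0831
grip_force: 0.0
```

```bash
python3 - <<'E'
from h import *
x,y,o=np.load('cup.npy'); print('supp check L,R exp', o-.137*x+.095*y, o-.137*x-.095*y)
s=readout.read_state(); w=cam('wrist')
A=R.from_quat(s['eef_rot']).as_matrix()
F=o+.0744*x; F[2]=.2935; print('F',F)
for X,Z in((.06,.38),(.09,.38),(.09,.40),(.075,.43)):
    p=o+X*x; p[2]=Z; c=dict(w); c['origin']=w['origin']-s['ee_pos']+p; print(X,Z,proj(c,F)); go(p,21)
E
```

```text
supp check L,R exp [ 0.57046109 -0.11720498  0.        ] [ 0.39356048 -0.18653157  0.        ]
F [ 0.55914574 -0.34869347  0.2935    ]
0.06 0.38 (np.float64(262.9977585484658), np.float64(228.26500732374546))
row [-0.0029 -0.0006  0.0071] [-0.2018  0.0963 -0.0172] at [ 0.3905 -0.1825  0.3632] t 14.07
0.09 0.38 (np.float64(262.9933325160646), np.float64(186.53591037274944))
row [-0.0029 -0.0006  0.0071] [-0.2318  0.0963 -0.0173] at [ 0.3905 -0.1825  0.3632] t 14.07
0.09 0.4 (np.float64(263.03429110691815), np.float64(180.66635709781715))
row [-0.0029 -0.0006  0.0071] [-0.2318  0.0963 -0.0373] at [ 0.3905 -0.1825  0.3632] t 14.07
0.075 0.43 (np.float64(263.08584144333656), np.float64(191.13234756550236))
row [-0.0029 -0.0006  0.0071] [-0.2168  0.0962 -0.0672] at [ 0.3905 -0.1825  0.3632] t 14.07
```

step_arm --deltas '[[[0, 0, 0, -0.03, 0.01, -0.025, 100], [0, 0, 0, -0.085, 0.035, -0.037, 100], [0, 0, 0, -0.14, 0.06, -0.037, 100], [0, 0, 0, -0.19, 0.08, -0.037, 100], [-0.003, 0, 0.007, -0.232, 0.096, -0.037, 100], [-0.003, 0, 0.007, -0.232, 0.096, -0.037, 100], [-0.003, 0, 0.007, -0.232, 0.096, -0.037, 100], [-0.003, 0, 0.007, -0.232, 0.096, -0.037, 100]]]'

```text
time: 15.08
ee_pos: [0.5634, -0.3638, 0.396]
eef_rot: [0.567, 0.824, -0.001, -0.002]
ft_force: [-1.1, 0.5, 0.7]
width: 0.0871
grip_force: 0.0
```

```bash
python3 - <<'E'
from h import *
s=readout.read_state(); print(s['ee_pos'],s['eef_rot'],s['time'])
w=cam('wrist'); save('w3',cv2.resize(w['img'],(800,600),interpolation=cv2.INTER_CUBIC))
import pickle; pickle.dump(w,open('w3.pkl','wb'))
E
```

```text
[ 0.56337997 -0.36379965  0.39603286] [ 0.56728562  0.82351704 -0.00128981 -0.00224688] 15.075
```

View pics/w3.png

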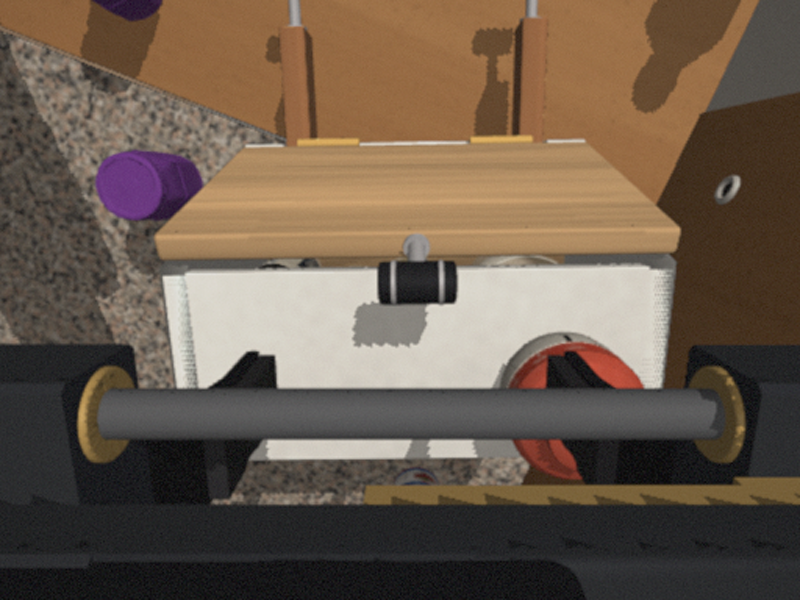

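The flap pull barrel is at (417,282). Both supports stick out equally, with their ends at (293,25) and (535,17).

```bash
python3 - <<'E'
from h import *
import pickle; w=pickle.load(open('w3.pkl','rb')); f=.64
x,y,o=np.load('cup.npy')
F=onz(w,417*f,282*f,.2935); print(F,np.linalg.norm(onz(w,379*f,282*f,.2935)-onz(w,456*f,282*f,.2935)),'cup',(F-o)@x,(F-o)@y)
H=[onz(w,u*f,v*f,.08) for u,v in((293,145),(535,140))]; print('hinge',[((h-o)@x,(h-o)@y) for h in H])
go((F[0],F[1],.2965),21.2)
E
```

```text
[ 0.55971705 -0.34728059  0.2935    ] 0.03575598547368614 cup 0.07329298655289485 0.0010474548442837954
hinge [(np.float64(0.000921989075556913), np.float64(-0.09883076073702193)), (np.float64(-0.0010964016003899082), np.float64(0.09922176209615867))]
row [-0.0029 -0.0018 -0.0038] [0.0157 0.002  0.1006] at [ 0.5638 -0.3627  0.3971] t 15.12
```

step_arm --deltas '[[[-0.003, -0.002, -0.004, 0.0155, 0.002, 0.03, 68], [-0.003, -0.002, -0.004, 0.0155, 0.002, 0.06, 68], [-0.003, -0.002, -0.004, 0.0155, 0.002, 0.085, 68], [-0.003, -0.002, -0.004, 0.0155, 0.002, 0.1, 68], [-0.003, -0.002, -0.004, 0.0155, 0.002, 0.1, 68], [-0.003, -0.002, -0.004, 0.0155, 0.002, 0.1, 20], [-0.003, -0.002, -0.004, 0.0155, 0.002, 0.1, 20], [-0.003, -0.002, -0.004, 0.0155, 0.002, 0.1, 20], [-0.003, -0.002, -0.004, 0.0155, 0.002, 0.1, 20]]]' --squeeze 15

```text
time: 16.25
ee_pos: [0.5599, -0.3485, 0.2976]
eef_rot: [0.565, 0.825, -0.0, 0.0]
ft_force: [-1.1, 0.3, 3.2]
width: 0.0362
grip_force: 15.0
```

```bash
python3 - <<'E'
from h import *
x,y,o=np.load('cup.npy'); s=readout.read_state(); A=R.from_quat(s['eef_rot']).as_matrix(); print(s['ee_pos'],(s['ee_pos']-o)@x,s['width'])
def P(t):
    a=.3-t; q=.226*np.array([np.sin(a),np.cos(a)])+.008*np.array([np.cos(a),-np.sin(a)]); return q[0]*x+np.array([0,0,q[1]])
for t in np.r_[np.arange(.1,1.85,.1),1.87]: print(round(t,2),(A.T@(P(t)-P(0))).round(4))
E
```

```text
[ 0.55994431 -0.3484523   0.29760368] 0.07446683635996999 0.03617245579451878
0.1 [ 0.0217 -0.0001 -0.0064]
0.2 [ 0.0439 -0.0001 -0.0106]
0.3 [ 0.0664 -0.0002 -0.0125]
0.4 [ 0.089  -0.0003 -0.0122]
0.5 [ 0.1115 -0.0004 -0.0097]
0.6 [ 0.1336 -0.0005 -0.0049]
0.7 [ 0.1551 -0.0005  0.0021]
0.8 [ 0.1758 -0.0006  0.0112]
0.9 [ 0.1955 -0.0007  0.0223]
1.0 [ 0.2139 -0.0007  0.0353]
1.1 [ 0.231  -0.0008  0.0501]
1.2 [ 0.2466 -0.0008  0.0665]
1.3 [ 0.2604 -0.0009  0.0844]
1.4 [ 0.2723 -0.0009  0.1036]
1.5 [ 0.2823 -0.0009  0.1239]
1.6 [ 0.2902 -0.001   0.1451]
1.7 [ 0.296  -0.001   0.1669]
1.8 [ 0.2995 -0.001   0.1892]
1.87 [ 0.3007 -0.001   0.205 ]
```

step_arm --deltas '[[[0, 0, 0, 0.0108, 0, -0.0034, 20], [0, 0, 0, 0.0217, 0, -0.0064, 20], [0, 0, 0, 0.0439, 0, -0.0106, 20], [0, 0, 0, 0.0664, 0, -0.0125, 20], [0, 0, 0, 0.0664, 0, -0.0125, 20]]]' --squeeze 20

```text
time: 16.88
ee_pos: [0.5347, -0.2849, 0.3099]
eef_rot: [0.564, 0.825, -0.0, -0.001]
ft_force: [-6.0, -2.1, 4.5]
width: 0.0358
grip_force: 20.0
```

step_arm --deltas '[[[0, 0, 0, 0.0226, 0, 0.0003, 20], [0, 0, 0, 0.0451, 0, 0.0028, 20], [0, 0, 0, 0.0672, 0, 0.0076, 20], [0, 0, 0, 0.0887, 0, 0.0146, 20], [0, 0, 0, 0.1094, 0, 0.0237, 20], [0, 0, 0, 0.1291, 0, 0.0348, 20], [0, 0, 0, 0.1475, -0.0005, 0.0478, 20], [0, 0, 0, 0.1646, -0.0005, 0.0626, 20], [0, 0, 0, 0.1802, -0.0005, 0.079, 20], [0, 0, 0, 0.194, -0.001, 0.0969, 20], [0, 0, 0, 0.2059, -0.001, 0.1161, 20], [0, 0, 0, 0.2059, -0.001, 0.1161, 20]]]'

```text
time: 18.38
ee_pos: [0.4587, -0.094, 0.1914]
eef_rot: [0.564, 0.826, -0.001, -0.001]
ft_force: [-3.2, -3.8, -4.4]
width: 0.0359
grip_force: 20.0
```

step_arm --deltas '[[[0, 0, 0, 0.01, 0, 0.0203, 20], [0, 0, 0, 0.0179, 0, 0.0415, 20], [0, 0, 0, 0.0237, 0, 0.0633, 20], [0, 0, 0, 0.0256, 0, 0.0745, 20], [0, 0, 0, 0.0272, 0, 0.0856, 20], [0, 0, 0, 0.0278, 0, 0.092, 20], [0, 0, 0, 0.0282, 0, 0.098, 20], [0, 0, 0, 0.0284, 0, 0.101, 20], [0, 0, 0, 0.0284, 0, 0.102, 20], [0, 0, 0, 0.0284, 0, 0.102, 20]]]'

```text
time: 19.62
ee_pos: [0.4487, -0.0685, 0.0917]
eef_rot: [0.565, 0.825, -0.001, -0.002]
ft_force: [-13.7, -3.3, 23.6]
width: 0.0361
grip_force: 20.0
```

step_arm --deltas '[[[0, 0, 0, 0, 0, -0.001, 20], [0, 0, 0, 0, 0, -0.001, 60], [0, 0, 0, 0, 0, -0.001, 65], [0, 0, 0, 0, 0, -0.001, 65], [0, 0, 0, 0, 0, -0.04, 65], [0, 0, 0, 0, 0, -0.1, 65], [0, 0, 0, 0, 0, -0.16, 100], [0, 0, 0, 0, 0, -0.17, 100]]]'

```text
time: 20.62
ee_pos: [0.4515, -0.0681, 0.2646]
eef_rot: [0.565, 0.825, 0.003, 0.001]
ft_force: [-0.6, 0.5, -1.2]
width: 0.0692
grip_force: 0.0
```

```bash
python3 - <<'E'
from h import *
b=cam('side'); w=cam('wrist'); im=b['img'][80:260,165:340]
save('s4',np.hstack([cv2.resize(im,(400,411)),cv2.resize(w['img'],(400,300)) if 0 else cv2.copyMakeBorder(cv2.resize(w['img'],(400,300)),0,111,0,0,0)]))
import pickle; pickle.dump(w,open('w4.pkl','wb')); s=readout.read_state(); print(s['ee_pos'],s['time'])
hsv=cv2.cvtColor(w['img'],cv2.COLOR_RGB2HSV); m=(((hsv[...,0]<8)|(hsv[...,0]>172))&(hsv[...,1]>150)&(hsv[...,2]>80)).astype(np.uint8)
for c in cv2.findContours(m,0,2)[0]:
    if cv2.contourArea(c)>150: (u,v),rad=cv2.minEnclosingCircle(c); print('w',u,v,rad,onz(w,u,v,.086))
go((.607,.012,.17)); 
E
```

```text
[ 0.45176934 -0.06788622  0.26385538] 20.725
w 442.2956848144531 160.8891143798828 31.069194793701172 [0.60465721 0.01221107 0.086     ]
w 340.63470458984375 50.6036262512207 32.31142044067383 [0.47463186 0.06593095 0.086     ]
row [0. 0. 0.] [0.0181 0.1731 0.0948] at [ 0.4518 -0.0679  0.2639] t 20.73
```

View pics/s4.png

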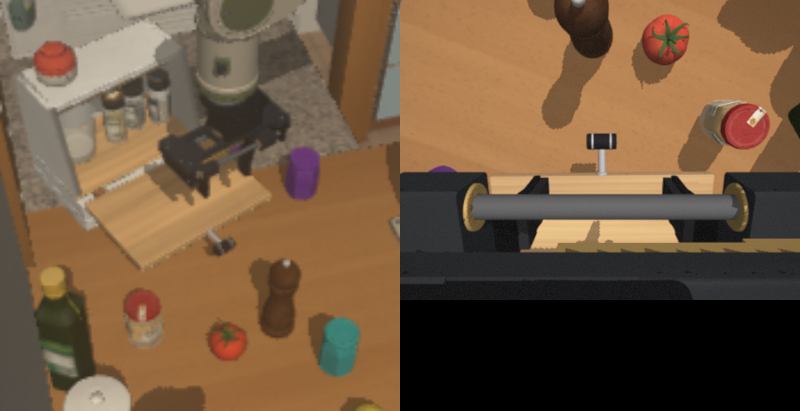

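The flap lies level on both supports and the jar stands at (0.606, 0.012). I'll pick it up now.

step_arm --deltas '[[[0, 0, 0, 0.006, 0.05, 0, 100], [0, 0, 0, 0.012, 0.11, 0.03, 100], [0, 0, 0, 0.018, 0.16, 0.06, 100], [0, 0, 0, 0.018, 0.172, 0.095, 100], [0, 0, 0, 0.018, 0.172, 0.11, 100], [0, 0, 0, 0.018, 0.172, 0.15, 100], [0, 0, 0, 0.018, 0.172, 0.185, 100], [0, 0, 0, 0.018, 0.172, 0.203, 100], [0, 0, 0, 0.018, 0.172, 0.203, 100], [0, 0, 0, 0.018, 0.172, 0.203, 60], [0, 0, 0, 0.018, 0.172, 0.203, 40], [0, 0, 0, 0.018, 0.172, 0.203, 40], [0, 0, 0, 0.018, 0.172, 0.203, 40], [0, 0, 0, 0.018, 0.172, 0.203, 40]]]' --squeeze 20

```text
time: 22.48
ee_pos: [0.605, 0.0112, 0.059]
eef_rot: [0.565, 0.825, 0.001, 0.001]
ft_force: [1.4, 2.5, 7.1]
width: 0.0592
grip_force: 20.0
```

```bash
python3 - <<'E'
from h import *
x,y,o=np.load('cup.npy'); s=readout.read_state(); p=s['ee_pos']; print(s['width'],s['grip_force'],s['ft_force'])
q=o-.095*x+.03*y; print(q); go((q[0],q[1],p[2]+.096)); go((p[0],p[1],p[2]+.15))
E
```

```text
0.059247121899632924 20.000630775220998 [1.43953238 2.47734689 7.14641755]
[ 0.52526729 -0.18002631  0.        ]
row [0. 0. 0.] [-0.1494 -0.1434 -0.0962] at [0.605  0.0112 0.059 ] t 22.48
row [0. 0. 0.] [-1.0e-04  3.0e-04 -1.5e-01] at [0.605  0.0112 0.059 ] t 22.48
```

step_arm --deltas '[[[0, 0, 0, 0, 0, -0.03, 40], [0, 0, 0, 0, 0, -0.08, 40], [0, 0, 0, 0, 0, -0.13, 40], [0, 0, 0, -0.02, -0.02, -0.14, 40], [0, 0, 0, -0.05, -0.048, -0.14, 40], [0, 0, 0, -0.085, -0.08, -0.14, 40], [0, 0, 0, -0.12, -0.115, -0.14, 40], [0, 0, 0, -0.14, -0.135, -0.14, 40], [0, 0, 0, -0.149, -0.143, -0.14, 40], [0, 0, 0, -0.149, -0.143, -0.14, 40], [0, 0, 0, -0.149, -0.143, -0.125, 40], [0, 0, 0, -0.149, -0.143, -0.112, 40], [0, 0, 0, -0.149, -0.143, -0.104, 40], [0, 0, 0, -0.149, -0.143, -0.1, 40], [0, 0, 0, -0.149, -0.143, -0.098, 40], [0, 0, 0, -0.149, -0.143, -0.098, 40]]]'

```text
time: 24.48
ee_pos: [0.525, -0.1798, 0.1566]
eef_rot: [0.565, 0.825, -0.0, 0.0]
ft_force: [0.5, -0.4, -4.6]
width: 0.0589
grip_force: 20.0
```

step_arm --deltas '[[[0, 0, 0, 0, 0, 0.001, 40], [0, 0, 0, 0, 0, 0.002, 40], [0, 0, 0, 0, 0, 0.002, 40]]]'

```text
time: 24.85
ee_pos: [0.5251, -0.1799, 0.155]
eef_rot: [0.565, 0.825, 0.0, 0.0]
ft_force: [-2.6, 1.5, 4.2]
width: 0.0591
grip_force: 20.0
```

Contact: the vertical force flipped from -4.6 to +4.2 N. I'll release and retreat.

step_arm --deltas '[[[0, 0, 0, 0, 0, 0, 60], [0, 0, 0, 0, 0, 0, 80], [0, 0, 0, 0, 0, 0, 100], [0, 0, 0, 0, 0, 0, 100], [0, 0, 0, 0, 0, 0, 100], [0, 0, 0, 0, 0, -0.03, 100], [0, 0, 0, 0, 0, -0.08, 100], [0, 0, 0, 0, 0, -0.14, 100], [0, 0, 0, 0.05, 0, -0.18, 100], [0, 0, 0, 0.1, 0, -0.18, 100], [0, 0, 0, 0.14, 0, -0.18, 100], [0, 0, 0, 0.14, 0, -0.18, 100], [0, 0, 0, 0.14, 0, -0.18, 100]]]'

```text
time: 26.48
ee_pos: [0.4743, -0.0494, 0.3344]
eef_rot: [0.564, 0.826, 0.001, 0.0]
ft_force: [0.8, -1.1, 0.3]
width: 0.0869
grip_force: 0.0
```

```bash
python3 - <<'E'
from h import *
b=cam('side'); save('s5',cv2.resize(b['img'][70:260,150:350],(600,570),interpolation=cv2.INTER_CUBIC)); s=readout.read_state(); print(s['ee_pos'],s['ft_force'],s['time'])
E
```

```text
[ 0.47433745 -0.05017332  0.3342185 ] [-0.22141926 -0.57048416 -0.85901038] 26.525
```

View pics/s5.png

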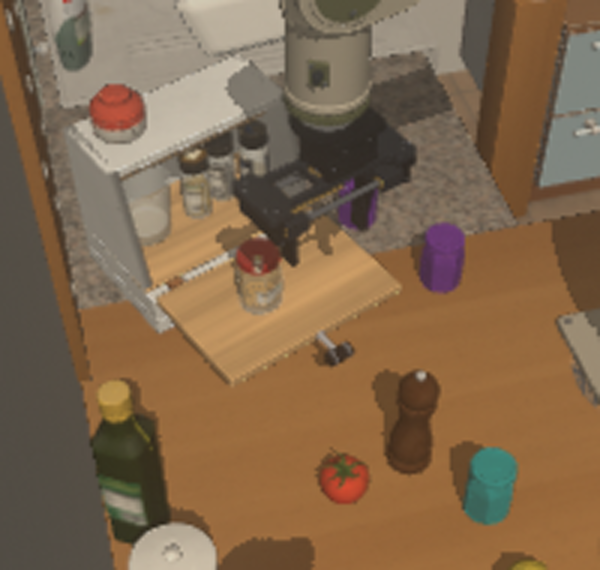

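The jar stands upright on the level flap at (258,280), the mill and tomato look unmoved, and the gripper is clear, so I'm handing in.

```bash
python3 -c "
from bench import r
print(r.close_job())"
```

```text
the job is handed in; nothing more can be done
None
```

I handed the job in at about 27 s of the 72 s allowed: both supports were pulled out to their stops, the flap was lowered under control until level on them, and the red-lidded jar stands upright on it; no verdict came back.

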